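Eject the battery pack from the charging dock and stop it with the other finger

TASK

Press the release button of the battery charging dock with one fingertip while the other finger of the gripper stands in the runway beside it, so that the battery pack that springs out is stopped by that finger before its nose passes the end of the runway. Do not lift the pack, tip it over or disturb the other things on the table. Finish while holding it there: the finger still blocks the pack, which stands flat and at rest on the runway, sprung out of its place.

Things in the scene. Friction and masses are not known exactly. Their poses are not given: they have to be found in the camera images.
- dock: Fixed grey charging dock, 222 mm long (x), about 110 wide. Origin on the table, midway between the release button (y = -26 mm) and the runway's centre line (y = +26); +x is the way the pack springs out, z up. Spring housing, 54 mm tall, at x = -190 to -124 mm; the pack is in front of it on the runway. The button stands in a block 34 x 34 mm, 22 tall, outside the runway's -y side.
- release (a joint): Travel of the release button, in m: 0 up, 0.009 fully down. It springs back; about 1.6 N starts it, about 7 N takes it fully down, where it stops hard. The catch lets go of the pack when it is about 6 mm down, and the pack then leaves at once.
- release_top (a point): Centre of the top of the release button, an upright black round cap 24 mm across: 34 mm above the table when up, 25 mm when fully down (the point moves with it). A fingertip pressing it fully down is at 25 mm; the other fingertip, level with it, is then 13 mm above the runway and 23 mm below the pack's top.
- runway_mid (a point): Point on the centre line of the runway, straight across from the button, 52 mm from its axis: a finger here is in the pack's way. The runway is a bare metal strip, 12 mm above the table, 44 mm wide, from x = -125 mm to its open end at x = +32 mm in the dock's frame, with guide walls 4 mm thick on both sides, their tops 20 mm above the table.
- pack: Loose slippery black battery pack, 70 mm long (x, along the dock's x), 43 wide, 36 tall, 0.14 to 0.28 kg, a lug on each side (61 mm over them). Origin: centre of its underside. Starts at x = -80, y = +26, z = 12 mm in the dock's frame, its nose 45 mm short of runway_mid. A spring plate behind pushes it with 5.4 N, still 4 N after 34 mm, and follows for 85 mm; unstopped it shoots off at once.
- organiser: Fixed clear plastic tray with pencils and erasers, 140 x 120 mm, 55 mm tall; origin at the centre of its underside. Not part of the work; it and the dock may change places.
- spare_pack: A second, loose pack of the same shape lying on the table beside the dock; origin at the centre of its underside. Leave alone.
- tape_roll: Roll of tape lying flat by the dock, 90 mm across, 24 mm tall; origin at the centre of its underside. Leave alone.
- glue_stick: Upright glue stick, 29 mm across, 96 mm tall; origin at the centre of its foot. Leave alone.
- screwdriver: Screwdriver lying on the table; origin on the table near its middle. Leave alone.
- books: Stack of three small books, about 150 x 105 mm, 54 mm tall; origin at the centre of its underside. Leave alone.
- pencil_tin: Empty metal tin, 80 mm across, 100 mm tall; origin at the centre of its foot. Leave alone.
- paint_jar: Closed glass jar, 60 mm across, 85 mm tall; origin at the centre of its foot. Leave alone.

How it is judged:
On the way, in this order (a step that is already met when the one before it is completed fails the run):
1. the release button is being pressed (value of joint release above 0.003 m).
2. the pack has sprung out and is stopped on the runway by a finger (x of pack in the frame of dock between -0.066 and -0.005 m and z of pack in the frame of dock between 0.008 and 0.018 m and angle between pack's own z axis and vertical below 0.15 rad and contact force between the fingers and pack above 0.4 N and linear speed of pack below 0.03 m/s), for 0.3 s.
At the end, for the whole second after the job is handed in: The pack is 14 to 75 mm out of its place (its centre at x = -66 to -5 mm in the dock's frame), flat on the runway (origin 8 to 18 mm above the table, tilted less than 0.15 rad), slower than 0.03 m/s, and presses on the robot's fingers with more than 0.4 N (all of step 2); the arm keeps its last pose, push and grip.
It fails at once if the pack's nose passes the end of the runway (x of pack in the frame of dock above -0.003 m).
It fails at once if the pack is lifted or carried more than 12 mm off the runway (z of pack in the frame of dock above 0.024 m).
It fails at once if the pack is tipped by more than 0.4 rad (angle between pack's own z axis and vertical above 0.4 rad).
It fails at once if another loose thing is moved by more than 25 mm (distance of any of spare_pack, tape_roll, glue_stick, screwdriver, books, pencil_tin, paint_jar from where it was at the start of the episode above 0.025 m).
It also fails if it takes over 27 s, if anything falls off the work surface, if the arm or the gripper's body presses on something with over 40 N, if the wrist force passes 120 N, or if a joint passes its speed limit or range.

ROBOT

A 6-joint arm with a two-finger parallel gripper is mounted at the origin on the work surface. World frame = base frame: x ahead of the robot, y to its left, z up, the work surface at z = 0. Lengths are in m, angles in rad, forces in N, time in s.
With the tool pointing down it reaches from about 0.375 to 0.975 m from the base axis. Payload 3.8 kg.
Tool frame: the origin (TCP) lies midway between the tips of the shut fingers; the grasp point (between the pads) lies 19 mm behind it; z points along the fingers, y is the direction in which the jaws open and shut (so a half turn about z gives the same grasp; the last joint's range is limited). The gripper opens to 85 mm and grips with 20 to 120 N. Pads are 22 mm wide; open, the fingers measure 114 mm over their backs; the gripper's body (76 mm by 85 mm) begins 54 mm behind the grasp point. The pads swing forward as they close: fully open they stand 13 mm farther back than shut.
Start: joints at [1.152, 0.264, 1.604, -0, 1.274, -0.037], TCP at [0.251, 0.626, 0.231] pointing down, gripper open.
Joint ranges: [-2.63, 2.63], [-0.94, 2.18], [0.31, 2.57], [-1.31, 4.45], [0, 2.66], [-2.55, 2.55]. Speed limits (rad/s): [2.57, 2.57, 3.14, 3.14, 3.14, 3.14].

INTERFACE

Orientations are given as a rotation vector (axis times angle).
In Python, from workcell import bot gives the robot as it stands. The module is installed in compiled form; this text tells all that it offers.
- The arm moves only by the tool play_rows, never from a script. Its argument "series" is a list of rows, each an object with "translation": the shift along the tool's x, y, z in m, a list of three; "spin": the turn about the tool's z in units of 5 degrees (1.0 is 5 degrees). In form: [{"translation": [dx, dy, dz], "spin": spin}, ...]. A call has 1 to 5 rows; each row shifts and turns the commanded pose from where the row before left it, along the tool's axes as they then stand; what a row does not reach is not made up. A row lasts 1/10 s, in which the tool goes at most 50 mm and 8.59 degrees, less where a joint would pass 70% of its speed; a pose out of reach is approached as far as the arm can. A call is refused whole if a number of a shift passes 0.05 or a number of a turn 1, either way. A call with a gripper value outside its range is refused whole. "jaw" is the gripper's target within -1 to 1 (fully open at 1, half-way at 0, shut at -1), set as the call begins (left out, the last holds). The fingers move at their own pace and stop on an object; "force" is the grip in N (left out, the last holds). Time passes only in rows, so rows that do not move let the fingers close. It gives the time, the measured TCP pose, the force and the opening at its end, in the units of the state.
- bot.read_state(): the state, without advancing time (a new reading comes with each control period).
- bot.read_camera(name): name is "side" or "top"; returns the picture (384x512x3 uint8, blue, green, red); there is no depth.
- bot.get_calibration(name): a dict with "fov_y" (degrees; the focal length in pixels is half the picture's height over the tangent of half this angle, whatever the lens; pixels are square), "cx", "cy" (the principal point, pixels), "R" (3x3) and "t" (3): a world point X has camera coordinates R X + t. Camera axes: x right, y down, z forward; pixel columns grow to the right and rows downward; lengths in m; the calibration is good to about 2 mm. A picture is of the moment at which its call begins. get_calibration takes no time and is no camera call.
- bot.finish_job(): hands the job in, once; it reports no verdict.
The state is a dict: "time": time; "q": joint angles; "joint_vel": joint speeds; "joint_torque": joint torques, N m; "tool_pos": TCP position; "tcp_rot": TCP orientation; "wrist_force": force on the tool from outside, world axes, zero at the start; "torque": the same for the moment, N m; "width": opening from 0.0 (shut) to 1.0 (fully open).
Only numpy, scipy, OpenCV 4.12 (cv2) and the standard library are available. Lean on these libraries where they do the work, as an engineer would, in place of code of your own. Each camera call takes 0.05 s, during which the arm holds its last target. There are 200 camera calls.

## Working session

There is one attempt and no reset: what is moved stays moved. The work goes in short steps, Python scripts to look and compute and a tool call to move; the robot and the scene stay as the last step left them, time stands still between calls to the robot, and variables do not carry over. Pictures are saved under pics/ and viewed, about 8 in all and at most 12, crops included, and the job is handed in when it is done.

Besides the shell and the picture viewer there is one more tool, called after "Emit:" as name([rows], argument=value, ...), one row to a line, values as JSON. play_rows: Moves the arm, as the interface text tells. Its arguments: {"type":"object","properties":{"series":{"type":"array","items":{"type":"object","properties":{"translation":{"type":"array","items":{"type":"number"}},"spin":{"type":"number"}}}},"jaw":{"type":"number"},"force":{"type":"number"}},"required":["series"]}

```bash
mkdir -p pics; python3 - <<'E'
from workcell import bot
import cv2,numpy as np
s=bot.read_state();print({k:np.round(v,3) for k,v in s.items()})
for n in("top","side"):
    c=bot.get_calibration(n);print(n,c)
    im=bot.read_camera(n);cv2.imwrite(f"pics/{n}0.png",im)
    cv2.imwrite(f"pics/{n}0v.png",cv2.resize(im,(768,576),interpolation=cv2.INTER_CUBIC))
E
```

```text
{'time': np.float64(0.0), 'q': array([ 1.152,  0.265,  1.605,  0.   ,  1.274, -0.037]), 'joint_vel': array([0.001, 0.   , 0.   , 0.   , 0.001, 0.001]), 'joint_torque': array([-2.0000e-03, -5.1511e+01, -3.6732e+01, -0.0000e+00,  1.3000e-02,
       -0.0000e+00]), 'tool_pos': array([0.251, 0.626, 0.23 ]), 'tcp_rot': array([-5.960e-01, -3.084e+00,  3.000e-03]), 'wrist_force': array([0.571, 0.557, 0.771]), 'torque': array([ 0.009, -0.021,  0.061]), 'width': np.float64(1.0)}
top {'fov_y': 51.780953756824616, 'cx': 255.7013775823771, 'cy': 184.68850362207428, 'R': array([[ 0.0071508 , -0.99986849,  0.01455583],
       [-0.99656802, -0.00832614, -0.08235806],
       [ 0.08246842, -0.01391695, -0.9964965 ]]), 't': array([0.01193639, 0.53580135, 1.01198962])}
side {'fov_y': 53.51626931757002, 'cx': 253.2535453508022, 'cy': 190.78274467660077, 'R': array([[ 0.833591  , -0.55232589,  0.00788379],
       [-0.33265005, -0.51333984, -0.79109175],
       [ 0.44098751,  0.65682442, -0.6116467 ]]), 't': array([-0.43025247,  0.23599094,  0.85759176])}
```

View pics/top0v.png

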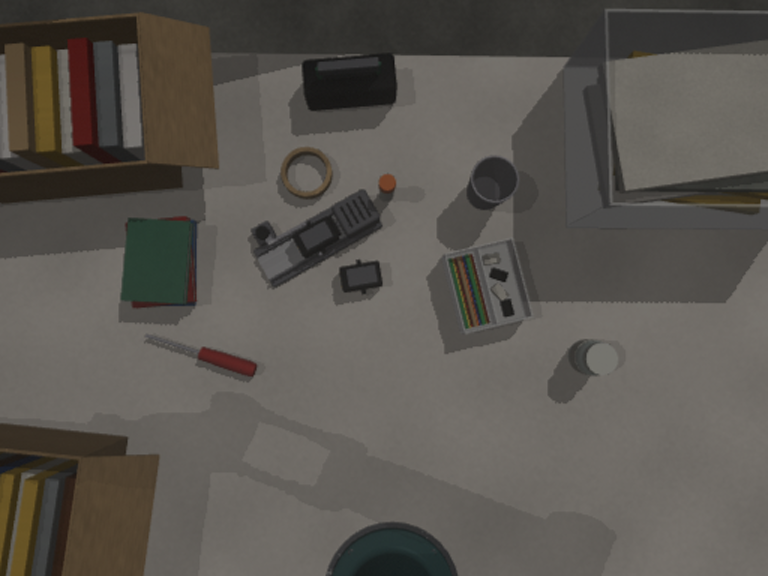

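View pics/side0v.png

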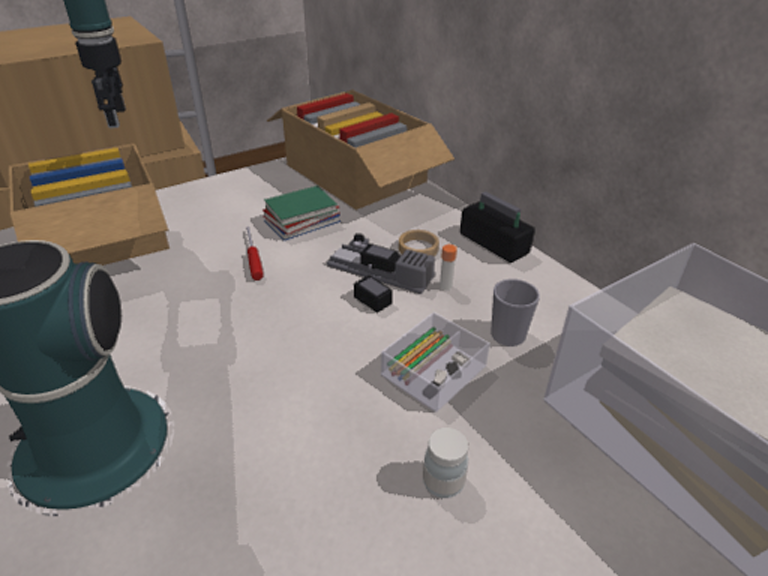

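The dock lies left of centre. Its housing is at (355,210) in the enlarged top view, the button at (262,233), and the open end is lower left at about (265,270). I'll crop in on the dock in both views.

```bash
cat > h.py <<'E'
import numpy as np
from workcell import bot
def fpx(c): return 192/np.tan(np.radians(c["fov_y"]/2))
def ray(n,uv,z):
    c=bot.get_calibration(n);f=fpx(c);R=np.array(c["R"]);o=-R.T@np.array(c["t"])
    d=R.T@np.array([(uv[0]-c["cx"])/f,(uv[1]-c["cy"])/f,1]);return o+d*(z-o[2])/d[2]
def proj(n,X):
    c=bot.get_calibration(n);p=np.array(c["R"])@X+np.array(c["t"]);return fpx(c)*p[:2]/p[2]+[c["cx"],c["cy"]]
E
python3 - <<'E'
import cv2,numpy as np
a=cv2.imread("pics/top0.png")[120:200,155:265]; b=cv2.imread("pics/side0.png")[145:205,210:300]
g=lambda i:np.clip(i.astype(float)*1.8,0,255).astype(np.uint8)
cv2.imwrite("pics/tc.png",cv2.resize(g(a),None,fx=7,fy=7,interpolation=cv2.INTER_CUBIC))
cv2.imwrite("pics/sc.png",cv2.resize(g(b),None,fx=8,fy=8,interpolation=cv2.INTER_CUBIC))
E
```

```text
(no output)
```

View pics/tc.png

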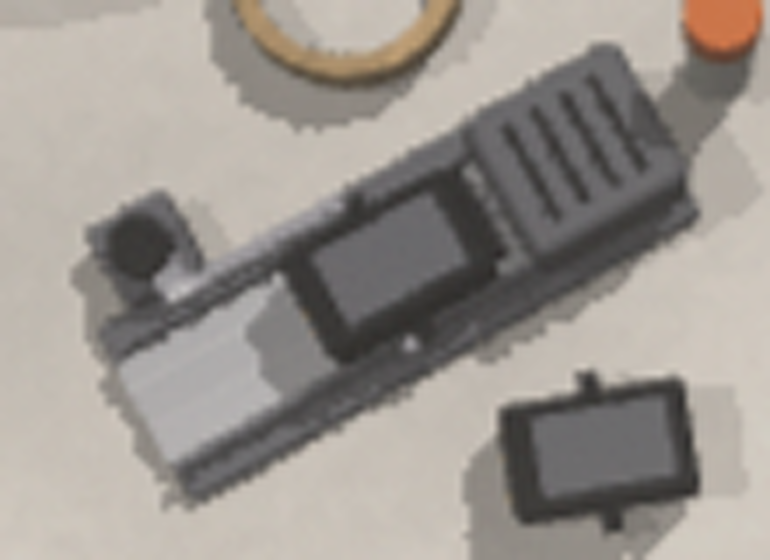

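View pics/sc.png

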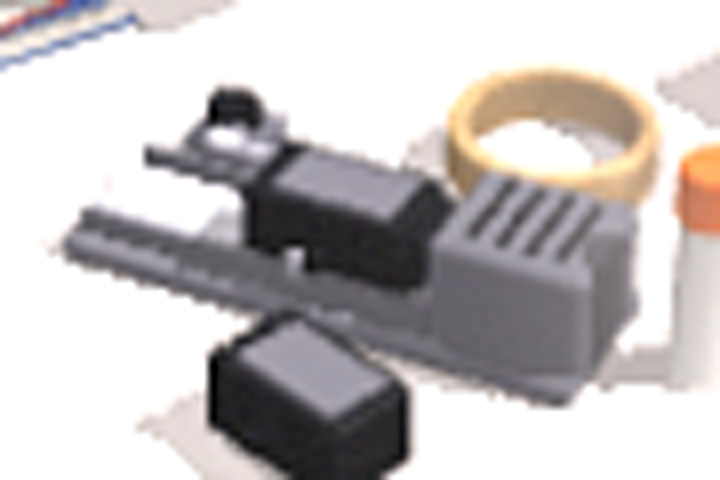

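The top crop shows the cap centre at about (138,245), the strip's open-end corners at (116,368) and (183,466), and the pack top's corners at (290,262), (462,170), (505,255) and (340,362). In the side crop the cap is at about (236,105).

```bash
python3 - <<'E'
from h import *
import cv2
from scipy.spatial.transform import Rotation as Ro
T=lambda x,y:(x/7+155-.43,y/7+120-.43); S=lambda x,y:(x/8+210-.44,y/8+145-.44)
im=cv2.imread("pics/top0.png").max(2)
m=(im[145:162,168:182]<25*1.0).astype(np.uint8);
ys,xs=np.nonzero(m);print("capmask n",len(xs),xs.mean()+168,ys.mean()+145, "eye",T(138,245))
P={}
P['btn']=ray("top",T(138,243),.034); P['btnS']=ray("side",S(236,103),.034)
P['pack']=np.mean([ray("top",T(*p),.048) for p in((290,262),(462,170),(505,255),(340,362))],0)
e1,e2=ray("top",T(116,368),.012),ray("top",T(183,466),.012)
P['end']=(e1+e2)/2
for k,v in P.items():print(k,v.round(4))
print("endwidth",np.linalg.norm(e1-e2),"pack-end",np.linalg.norm((P['end']-P['pack'])[:2]),"(112)")
# fit 2D rigid dock pose to points
loc=np.array([[0,-26],[-80,26],[32,26]])/1e3
W=np.array([(P['btn'])[:2],P['pack'][:2],P['end'][:2]])
a=loc-loc.mean(0);b=W-W.mean(0)
th=np.arctan2((a[:,0]*b[:,1]-a[:,1]*b[:,0]).sum(),(a*b).sum())
R=np.array([[np.cos(th),-np.sin(th)],[np.sin(th),np.cos(th)]]);o=W.mean(0)-R@loc.mean(0)
print("th",np.degrees(th),"o",o,"res mm",((loc@R.T+o-W)*1e3).round(1).tolist(),"reach",np.hypot(*o))
d=P['end']-P['pack'];print("dir only",np.degrees(np.arctan2(d[1],d[0])))
print(proj("side",np.r_[o+R@[0,-.026],.034]),S(236,103))
s=bot.read_state();M=Ro.from_rotvec(s["tcp_rot"]).as_matrix();print(M.round(3))
ty=np.degrees(np.arctan2(M[1,1],M[0,1]));print("tool y az",ty,"dock y az",np.degrees(th)+90)
E
```

```text
capmask n 0 nan nan eye (174.28428571428572, 154.57)
btn [0.612  0.2279 0.034 ]
btnS [0.6096 0.2262 0.034 ]
pack [0.6037 0.1297 0.048 ]
end [0.5495 0.2263 0.012 ]
endwidth 0.045097917757005605 pack-end 0.11069414421582668 (112)
th 119.4530517391043 o [0.58805398 0.21282458] res mm [[-1.3, -2.3], [1.1, 0.6], [0.2, 1.6]] reach 0.6253813148510597
dir only 119.31698144953225
[239.43262363 157.42833305] (239.06, 157.435)
[[-0.928  0.373 -0.001]
 [ 0.373  0.928 -0.002]
 [ 0.    -0.002 -1.   ]]
tool y az 68.12450389972501 dock y az 209.4530517391043<stdin>:7: RuntimeWarning: Mean of empty slice.
  ret = ret.dtype.type(ret / rcount)
```

Three landmarks and both views agree to about 2 mm: the origin is at (0.588, 0.213) and the yaw is 119.4°. I'll move above the dock first, then turn.

Emit:
play_rows([
  {"translation":[-0.031,-0.017,0],"spin":0},
  {"translation":[-0.031,-0.017,0],"spin":0},
  {"translation":[-0.031,-0.017,0],"spin":0},
  {"translation":[-0.031,-0.017,0],"spin":0},
  {"translation":[-0.031,-0.017,0],"spin":0},
], jaw=-0.12, force=60)

```text
time: 0.6
tool_pos: [0.3641, 0.4883, 0.2306]
tcp_rot: [-0.595, -3.084, 0.002]
wrist_force: [0.3, 0.1, 0.1]
width: 0.438
```

Emit:
play_rows([
  {"translation":[-0.031,-0.017,0],"spin":0},
  {"translation":[-0.031,-0.017,0],"spin":0},
  {"translation":[-0.031,-0.017,0],"spin":0},
  {"translation":[-0.031,-0.017,0],"spin":0},
  {"translation":[-0.031,-0.017,0],"spin":0},
])

```text
time: 1.1
tool_pos: [0.4763, 0.3517, 0.2308]
tcp_rot: [-0.596, -3.084, 0.001]
wrist_force: [0.6, 0.2, -0.4]
width: 0.442
```

Emit:
play_rows([
  {"translation":[-0.031,-0.017,0],"spin":0},
  {"translation":[-0.031,-0.017,0],"spin":0},
  {"translation":[-0.031,-0.017,0],"spin":0},
  {"translation":[-0.031,-0.017,0],"spin":0},
  {"translation":[-0.031,-0.017,0],"spin":0},
])

```text
time: 1.6
tool_pos: [0.5884, 0.2151, 0.2307]
tcp_rot: [-0.596, -3.084, 0.001]
wrist_force: [0.7, 0.6, 0.5]
width: 0.44
```

Emit:
play_rows([
  {"translation":[0,0,0],"spin":1},
  {"translation":[0,0,0],"spin":1},
  {"translation":[0,0,0],"spin":1},
  {"translation":[0,0,0],"spin":1},
])

```text
time: 2.0
tool_pos: [0.5877, 0.2161, 0.2305]
tcp_rot: [-1.128, -2.931, 0.001]
wrist_force: [0.4, 0.0, -0.1]
width: 0.44
```

Emit:
play_rows([
  {"translation":[0,0,0.02],"spin":1},
  {"translation":[0,0,0.02],"spin":1},
  {"translation":[0,0,0.02],"spin":1},
  {"translation":[0,0,0.02],"spin":0.73},
  {"translation":[0,0,0.02],"spin":0},
])

```text
time: 2.5
tool_pos: [0.5875, 0.2164, 0.1299]
tcp_rot: [-1.585, -2.712, 0.001]
wrist_force: [0.9, 0.2, 0.7]
width: 0.44
```

```bash
cat > chk.py <<'E'
from h import *
import cv2,sys
from scipy.spatial.transform import Rotation as Ro
s=bot.read_state();M=Ro.from_rotvec(s["tcp_rot"]).as_matrix();p=np.array(s["tool_pos"])
o=np.array([.588,.213]);e=M.T@np.r_[o-p[:2],0]
print("t",s["time"],"pos",p.round(4),"w",s["width"],"F",np.round(s["wrist_force"],2),"q6",s["q"][5])
print("az y",np.degrees(np.arctan2(M[1,1],M[0,1])),"want 29.45; to go tool mm",(e*1e3).round(1), "axis",M[:,2].round(4))
if len(sys.argv)>1:
    k=sys.argv[1];g=lambda i:np.clip(i.astype(float)*1.8,0,255).astype(np.uint8)
    a=bot.read_camera("top");b=bot.read_camera("side");cv2.imwrite(f"pics/top{k}.png",a);cv2.imwrite(f"pics/side{k}.png",b)
    A=cv2.resize(g(a[115:195,150:240]),(450,400),interpolation=cv2.INTER_CUBIC);B=cv2.resize(g(b[120:200,200:270]),(350,400),interpolation=cv2.INTER_CUBIC)
    cv2.imwrite(f"pics/c{k}.png",np.hstack([A,B]))
E
python3 chk.py 1
```

```text
t 2.5 pos [0.5875 0.2164 0.1299] w 0.439556796081705 F [0.86 0.19 0.72] q6 -0.19998935780870333
az y 29.394954404327784 want 29.45; to go tool mm [-3.2 -1.2  0. ] axis [-1.e-03 -3.e-04 -1.e+00]
```

View pics/c1.png

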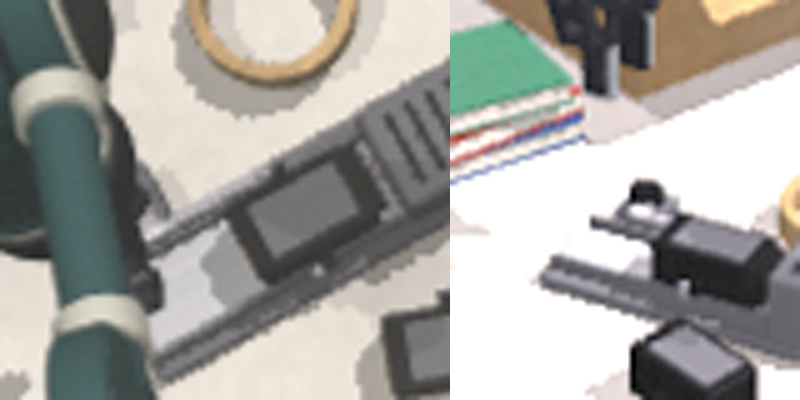

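The fingers hang above the dock, visible at (600,80) and (640,50) in the side crop. I'll correct the 3 mm offset, come down to 0.055 and check from the side.

Emit:
play_rows([
  {"translation":[-0.003,-0.001,0.015],"spin":0},
  {"translation":[0,0,0.02],"spin":0},
  {"translation":[0,0,0.02],"spin":0},
  {"translation":[0,0,0.02],"spin":0},
  {"translation":[0,0,0],"spin":0},
])

```text
time: 3.1
tool_pos: [0.5865, 0.2125, 0.0535]
tcp_rot: [-1.582, -2.711, 0.006]
wrist_force: [0.3, -0.9, 0.2]
width: 0.444
```

```bash
python3 chk.py 2
```

```text
t 3.1 pos [0.5865 0.2125 0.0535] w 0.44385308957075925 F [ 0.27 -0.87  0.15] q6 -0.20665865353179472
az y 29.474921662746024 want 29.45; to go tool mm [-0.3  1.5 -0. ] axis [-0.0048 -0.0016 -1.    ]
```

View pics/c2.png

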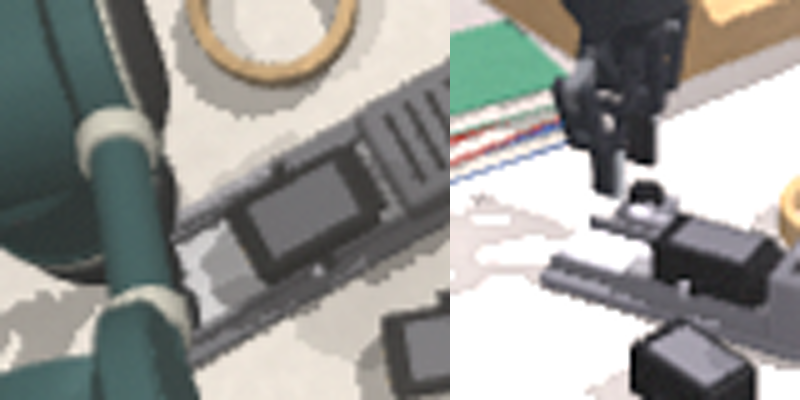

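In the side crop the near (runway) fingertip's bottom is at (605,192) and the far (button) one's is at (643,163), just above the cap at (645,190). I'll compare these with the projected target points.

```bash
python3 - <<'E'
from h import *
o=np.array([.588,.213]);th=np.radians(119.45);y=np.array([-np.sin(th),np.cos(th)])
for n,s in(("btn",-1),("run",1)):
  for z in(.034,.0535,.059): print(n,z,((proj("side",np.r_[o+s*.026*y,z])-[200,120])*5+[450,0]).round(1))
for n,c in(("btn",(643,163)),("run",(605,192))):
  for z in(.0535,.059):
    p=ray("side",((c[0]-450)/5+200,c[1]/5+120),z)[:2]-o; print(n,z,"dock xy mm",(p@[np.cos(th),np.sin(th)]*1e3).round(1),(p@y*1e3).round(1))
E
```

```text
btn 0.034 [647. 187.]
btn 0.0535 [646.5 161.8]
btn 0.059 [646.4 154.6]
run 0.034 [607.9 226.1]
run 0.0535 [607.1 200.5]
run 0.059 [606.9 193.1]
btn 0.0535 dock xy mm 1.3 -23.6
btn 0.059 dock xy mm -3.0 -16.0
run 0.0535 dock xy mm 6.0 18.1
run 0.059 dock xy mm 1.7 25.4
```

The projections match within a few mm. I'll nudge 1.5 mm toward the button and descend until contact.

Emit:
play_rows([
  {"translation":[0,0.0015,0.005],"spin":0},
  {"translation":[0,0,0.005],"spin":0},
  {"translation":[0,0,0.005],"spin":0},
  {"translation":[0,0,0.004],"spin":0},
  {"translation":[0,0,0],"spin":0},
])

```text
time: 3.7
tool_pos: [0.5892, 0.2139, 0.0364]
tcp_rot: [-1.583, -2.713, 0.002]
wrist_force: [-0.1, 0.4, -0.1]
width: 0.442
```

```bash
python3 chk.py
```

```text
t 3.7 pos [0.5892 0.2139 0.0364] w 0.4416104587345301 F [-0.14  0.45 -0.06] q6 -0.20590533504470554
az y 29.474879553068636 want 29.45; to go tool mm [-0.2 -1.5  0. ] axis [-1.4e-03 -5.0e-04 -1.0e+00]
```

Emit:
play_rows([
  {"translation":[0,-0.001,0.003],"spin":0},
  {"translation":[0,0,0.003],"spin":0},
  {"translation":[0,0,0],"spin":0},
])

```text
time: 4.0
tool_pos: [0.5892, 0.2137, 0.0314]
tcp_rot: [1.583, 2.713, 0.0]
wrist_force: [-0.8, -0.4, 2.1]
width: 0.438
```

Emit:
play_rows([
  {"translation":[0,0,0.003],"spin":0},
  {"translation":[0,0,0],"spin":0},
])

```text
time: 4.2
tool_pos: [0.5893, 0.2137, 0.0284]
tcp_rot: [1.583, 2.713, 0.001]
wrist_force: [-0.7, -0.7, 4.4]
width: 0.438
```

Emit:
play_rows([
  {"translation":[0,0,0.003],"spin":0},
  {"translation":[0,0,0.002],"spin":0},
  {"translation":[0,0,0],"spin":0},
  {"translation":[0,0,0],"spin":0},
])

```text
time: 4.6
tool_pos: [0.5892, 0.2142, 0.0238]
tcp_rot: [-1.584, -2.713, -0.002]
wrist_force: [-2.0, 1.7, 6.7]
width: 0.44
```

```bash
python3 chk.py 3
```

```text
t 4.6 pos [0.5892 0.2142 0.0238] w 0.44041387983087754 F [-2.02  1.66  6.7 ] q6 -0.20601253918519302
az y 29.444515868200792 want 29.45; to go tool mm [-0.5 -1.6 -0. ] axis [ 3.e-04  1.e-03 -1.e+00]
```

View pics/c3.png

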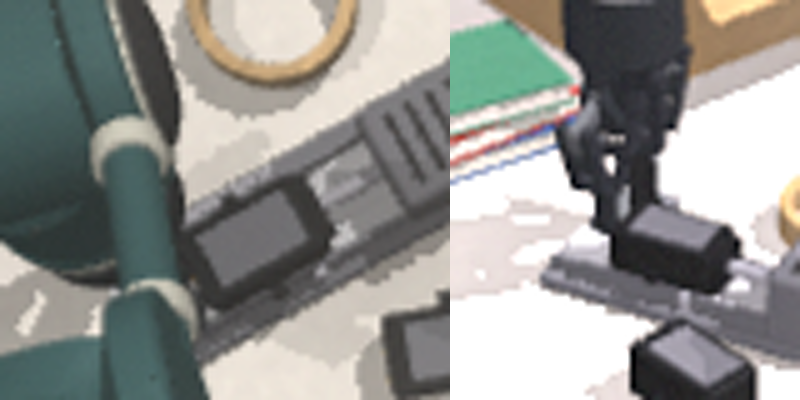

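The pack has sprung out: its top centre moved from (312,210) to (258,243) in the top crop, about 31 mm. It's flat against the runway finger, with the spring plate behind it. I'll hold for half a second and check that it's steady.

Emit:
play_rows([
  {"translation":[0,0,0],"spin":0},
  {"translation":[0,0,0],"spin":0},
  {"translation":[0,0,0],"spin":0},
  {"translation":[0,0,0],"spin":0},
  {"translation":[0,0,0],"spin":0},
])

```text
time: 5.2
tool_pos: [0.5892, 0.2143, 0.0238]
tcp_rot: [-1.584, -2.713, -0.002]
wrist_force: [-1.2, 1.0, 6.5]
width: 0.435
```

```bash
python3 chk.py 4; python3 - <<'E'
from h import *
import cv2
a,b=[cv2.imread(f"pics/top{k}.png") for k in(3,4)]
print("moved px",(cv2.absdiff(a,b).max(2)[150:175,188:220]>25).sum())
o=np.array([.588,.213]);th=np.radians(119.45)
p=ray("top",(258/5+150,243/5+115),.048)[:2]-o
print("pack x,y",p@[np.cos(th),np.sin(th)],p@[-np.sin(th),np.cos(th)])
s=bot.read_state();F=s["wrist_force"];print("push along dock x",F[0]*np.cos(th)+F[1]*np.sin(th))
E
```

```text
t 5.2 pos [0.5892 0.2143 0.0238] w 0.435101828224888 F [-1.2   1.04  6.51] q6 -0.20597658127487034
az y 29.44534468560529 want 29.45; to go tool mm [-0.5 -1.6 -0. ] axis [ 3.e-04  1.e-03 -1.e+00]
moved px 0
pack x,y -0.04970710156880497 0.02986485249175386
push along dock x 2.316928260529127
```

```bash
python3 -c "
from workcell import bot
print(bot.finish_job())"
```

```text
the job is handed in; nothing more can be done
None
```

The job is handed in. One fingertip pressed the release button about 8 mm down, judging by the arm's descent after contact, with 6.5 N. The other finger, standing in the runway, stopped the battery pack, and the arm is still holding it there.

- **Pack position:** it sprang out about 30 mm, to x ≈ -50 mm in the dock's frame (allowed -66 to -5). It looks flat on the runway in both views.
- **At rest:** two pictures 0.6 s apart showed no movement of the pack.
- **Push on the finger:** the wrist sensor read about 2.3 N along the runway (more than 0.4 N is needed). That is below the roughly 4 N expected from the spring. I put the gap down to friction and sensor noise, but did not check it.
- **Other things on the table:** none looked disturbed in the cropped views I checked near the dock. I did not check the ones farther off.
- **Time:** 5.2 s of the 27 s allowed.

My pixel measurements were good to about 2 mm for the dock. The pack's sideways reading came out 4 mm off the runway's centre line; I put that down to picking its centre by eye.

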